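# Load a sample carrier under a spring clip

### The job

Load the sample carrier into the measuring stage: with one fingertip press the clip's long thumb bar down and keep it down, and meanwhile with the other fingertip push the carrier along its track, under the raised clip nose, until it is fully home against the end stop; then let the bar up so that the clip nose clamps the carrier, and move clear. Nothing is to be picked up: the carrier stays flat on its track, and the dish, the spirit level and the lens post around the stage stay where they are.

Things in the scene. Friction and masses are not known exactly. Their poses are not given: they have to be found in the camera images.
- stage: Fixed sample stage: steel base 235 x 160 x 12 mm with a black track block whose flat top (deck) is 30 mm above the table. Origin on the table plane, under the track's centre line. +x is the push direction, +y points from the track to the thumb bar, z up. Two guide rails 4 mm high on the deck leave 53 mm (y = -26.5 to +26.5 mm). All on the stage is under 30 mm above the deck.
- stop (a point): Middle of the near face of the steel end stop, at deck height, stage x = +70, y = 0 mm. The stop is 60 mm wide, 8 mm high.
- hinge (a point): Middle of the clip's hinge rod, stage y = +42 mm. The rod, 8 mm thick, runs along stage x from -130 to +65 mm between the track and the thumb bar, its top 13 mm above the deck; small bearing blocks at its ends are 15 mm above the deck.
- carrier: Flat aluminium sample carrier (63 to 126 g) with a dark round wafer, loose on the deck between the rails: plate 70 (x) x 50 (y) x 5 mm with an upturned lip along its rear (-x) edge. Origin: centre of its underside; axes along the stage's. It starts short of the clip nose, which blocks its way when down. Fully home its front edge meets the end stop: origin at stage x = +35 mm.
- lip (a point): Middle of the rear face of the carrier's lip, the face to push on (carrier x = -35 mm, 9 mm above the underside). The lip is 50 mm wide, 6 mm thick, its top 16 mm above the deck.
- thumb_bar (a point): Clip's thumb bar: flat steel, 135 (x) x 30 (y) mm. Origin: middle of its top, at stage x = -57.5, y = +68 mm; at rest 10.6 mm above the deck, sloping up outwards by 0.25 rad; fully pressed level, 4 mm above the deck. A fingertip on it can slide along it while the other, at the same height, pushes the lip. Pressing takes 3 N at first, 5.5 N when fully down; it springs back.
- clip_nose (a point): Square steel nose of the clip, 10 x 8 x 11 mm, on an arm from the hinge rod across the track at stage x = +58 mm, y = 0 (top of the arm 16 mm above the deck at rest). Origin: centre of its underside, 2 mm above the deck at rest, 12 mm with the bar fully pressed. It must be more than 5 mm up for the carrier to pass.
- clip (a joint): Turn of the spring clip about its rod, rad: 0 at rest (nose down), 0.25 bar fully pressed (nose up). The nose rises 42 mm and the bar's middle sinks 26 mm per rad. 0.12 to 0.25 is properly open; about 0.07 with the nose resting on the carrier.
- dish: Bystander: open clear dish with a dark wafer, 90 mm across, 13 mm high, loose on the table beside the stage. Origin: centre of its underside.
- level: Bystander: orange spirit level, 130 (x) x 22 (y) x 40 mm high, standing loose on the table. Origin: centre of its underside.
- lens_post: Bystander: small black lens on a post with a round foot 44 mm across, 67 mm high, loose on the table beyond the stage's end stop. Origin: centre of its underside.
Mind the look-alikes: they are no part of the job. Of the things that look like the carrier, the middle-sized one is meant.

How it is judged:
By the outcome, as a careful person would: the job done as asked, in the order asked, and still so for the second after the job is handed in, with the robot touching nothing.
It also fails if it takes over 35 s, if anything falls off the work surface, if the arm or the gripper's body presses on something with over 40 N, if the wrist force passes 120 N, or if a joint passes its speed limit or range.

### The arm

A 6-joint arm with a two-finger parallel gripper is mounted at the origin on the work surface. World frame = base frame: x ahead of the robot, y to its left, z up, the work surface at z = 0. Lengths are in mm, angles in rad, forces in N, time in s.
With the tool pointing down it reaches from about 150 to 775 mm from the base axis. Payload 6.1 kg.
Tool frame: the origin (TCP) lies on the centre line of the jaws, within the pads' length; the fingertips stand 8 mm ahead of it and the grasp point (between the pads) lies 11 mm behind it (tips_ahead is the distance from the TCP to the fingertips, in mm); z points along the fingers, y is the direction in which the jaws open and shut (so a half turn about z gives the same grasp; the last joint's range is limited). The gripper opens to 85 mm and grips with 20 to 120 N. Pads are 22 mm wide; open, the fingers measure 114 mm over their backs; the gripper's body (76 mm by 85 mm) begins 54 mm behind the grasp point. The pads swing forward as they close: fully open they stand 13 mm farther back than shut.
Start: joints at [1.247, 0.126, -0.04, 1.405, 0, 1.571], TCP at [167.033, 497.703, 205.695] pointing down, gripper open.
Joint ranges: [-2.72, 2.72], [-0.95, 1.95], [-1.27, 1.35], [-1.78, 2.02], [-1.46, 1.47], [-3.14, 3.14]. Speed limits (rad/s): [2.39, 2.39, 3.01, 3.14, 3.14, 3.14].

### API

Orientations are given as a rotation vector (axis times angle).
In Python, from bench import sense, capture, calibration, finish_job, boxes_of, silhouettes, tips_ahead gives the robot as it stands. The module is installed in compiled form; this text tells all that it offers.
- The arm moves only by the shell command python3 -m handwheel 'ROWS' [FORCE]. ROWS is text: rows parted by semicolons, each of 5 numbers parted by spaces: the shift along the tool's x, y, z in m, then the turn about the tool's z in degrees, then the finger opening in m, from 0 to 0.0854. In form: tx ty tz spin fingers; .... A call has 1 to 12 rows; each row shifts and turns the commanded pose from where the row before left it, along the tool's axes as they then stand; what a row does not reach is not made up. A row lasts 1/8 s, in which the tool goes at most 62.5 mm and 10.7 degrees, less where a joint would pass 70% of its speed; a pose out of reach is approached as far as the arm can. A call is refused whole if a number of a shift passes 0.0625 or a number of a turn 10.7, either way. A call with a gripper value outside its range is refused whole. The fingers move at their own pace and stop on an object; FORCE is the grip in N (left out, the last holds). Time passes only in rows, so rows that do not move let the fingers close. It gives the time, the measured TCP pose, the force and the opening at its end, in the units of the state.
- sense(): the state, without advancing time (a new reading comes with each control period).
- capture(name): name is "side" or "top" or "wrist"; returns the picture (420x560x3 uint8, red, green, blue); there is no depth.
- calibration(name): a dict with "fx", "fy", "cx", "cy" (pixels), "R" (3x3) and "t" (3): a world point X has camera coordinates R X + t. Camera axes: x right, y down, z forward; pixel columns grow to the right and rows downward; lengths in mm; the calibration is good to about 2 mm. The wrist camera is an equidistant fisheye: a pixel r from the principal point sees the ray r / f radians off the axis. A picture is of the moment at which its call begins: read the wrist's pose just before it. calibration takes no time and is no camera call; for the wrist camera it gives the pose at the moment of the call.
- finish_job(): hands the job in, once; it reports no verdict.
Trained networks look in the newest picture that a camera, given by its name, has taken for a name from the list of things; names that differ only in an ending like _2 or _b are one class to them, and where a whole thing is asked for, a point or a joint stands for the part that bears it (a point fixed in the world has none). Each returns a list of dicts, best first, with "conf" (0 to 1); they miss things now and then, are a little off and sometimes report something else, mostly with a low value. They report only what shows in the picture. A call takes as long as a camera call. They do not tell look-alikes from the thing itself.
- boxes_of(name, camera): "box" ([left, top, width, height] in pixels, round what is visible of it).
- silhouettes(name, camera): "pixels" (420x560 bool, what is visible of it) and "box" ([left, top, width, height] in pixels, round what is visible of it).
The state is a dict: "t": time; "q": joint angles; "qvel": joint speeds; "joint_efforts": joint torques, N m; "tool_pos": TCP position; "ee_rot": TCP orientation; "contact_force": force on the tool from outside, world axes, zero at the start; "ft_torque": the same for the moment, N m; "grip_width": finger opening in mm.
Only numpy, scipy, OpenCV 4.12 (cv2) and the standard library are available. Lean on these libraries where they do the work, as an engineer would, in place of code of your own. Each camera call takes 0.05 s, during which the arm holds its last target. There are 200 camera calls.

## Working session

There is one attempt and no reset: what is moved stays moved. The work goes in short steps, Python scripts to look and compute and a shell command to move; the robot and the scene stay as the last step left them, time stands still between calls to the robot, and variables do not carry over. Pictures are saved under pics/ and viewed, about 8 in all and at most 12, crops included, and the job is handed in when it is done.

```bash
mkdir -p pics; python3 - <<'E'
from bench import *
import cv2,numpy as np
s=sense();print({k:np.round(v,3).tolist() for k,v in s.items()}, tips_ahead if not callable(tips_ahead) else tips_ahead())
for n in("top","side"):
    im=capture(n);cv2.imwrite(f"pics/{n}0.png",im[:,:,::-1])
    c=calibration(n);print(n,{k:np.round(v,3).tolist() for k,v in c.items()})
    for o in("stage","carrier","thumb_bar","clip_nose","dish","level","lens_post","lip"):
        print(o,[(np.round(b["box"]).tolist(),round(b["conf"],2)) for b in boxes_of(o,n)][:5])
E
```

```text
{'t': 0.0, 'q': [1.247, 0.126, -0.041, 1.405, 0.0, 1.571], 'qvel': [-0.0, 0.0, -0.0, -0.0, -0.0, -0.001], 'joint_efforts': [0.001, -43.591, 35.292, 0.017, 0.0, -0.0], 'tool_pos': [166.888, 497.295, 204.94], 'ee_rot': [-0.506, -3.1, 0.002], 'contact_force': [0.17, 0.04, -0.542], 'ft_torque': [-0.045, -0.02, 0.062], 'grip_width': 85.389} 8.0
top {'fx': 446.499, 'fy': 446.499, 'cx': 281.075, 'cy': 210.763, 'R': [[-0.002, -1.0, 0.023], [-0.987, -0.002, -0.158], [0.158, -0.023, -0.987]], 't': [33.564, 571.202, 909.418]}
stage [([255.0, 155.0, 109.0, 116.0], 0.82)]
carrier [([302.0, 191.0, 36.0, 32.0], 0.81), ([377.0, 126.0, 51.0, 45.0], 0.77), ([284.0, 295.0, 24.0, 30.0], 0.74)]
thumb_bar [([264.0, 164.0, 73.0, 81.0], 0.91), ([306.0, 190.0, 32.0, 32.0], 0.39)]
clip_nose [([266.0, 168.0, 68.0, 80.0], 0.83)]
dish [([361.0, 210.0, 41.0, 40.0], 0.8)]
level [([245.0, 120.0, 12.0, 60.0], 0.84)]
lens_post [([340.0, 134.0, 19.0, 16.0], 0.84)]
lip [([378.0, 125.0, 49.0, 48.0], 0.87), ([304.0, 191.0, 33.0, 34.0], 0.55)]
side {'fx': 382.22, 'fy': 382.22, 'cx': 280.303, 'cy': 206.662, 'R': [[-0.922, -0.386, -0.016], [-0.241, 0.607, -0.757], [0.302, -0.695, -0.653]], 't': [572.853, 166.839, 705.12]}
stage [([246.0, 172.0, 120.0, 83.0], 0.78)]
carrier [([266.0, 137.0, 29.0, 30.0], 0.96), ([377.0, 233.0, 27.0, 22.0], 0.9), ([290.0, 186.0, 34.0, 19.0], 0.57)]
thumb_bar [([268.0, 174.0, 62.0, 60.0], 0.8)]
clip_nose [([267.0, 176.0, 61.0, 58.0], 0.57)]
dish []
level [([195.0, 207.0, 58.0, 37.0], 0.91)]
lens_post [([246.0, 168.0, 118.0, 87.0], 0.7), ([269.0, 174.0, 62.0, 61.0], 0.7), ([250.0, 151.0, 15.0, 29.0], 0.63)]
lip [([267.0, 134.0, 31.0, 27.0], 0.61), ([288.0, 181.0, 36.0, 25.0], 0.59), ([373.0, 231.0, 27.0, 21.0], 0.55)]
```

View pics/top0.png

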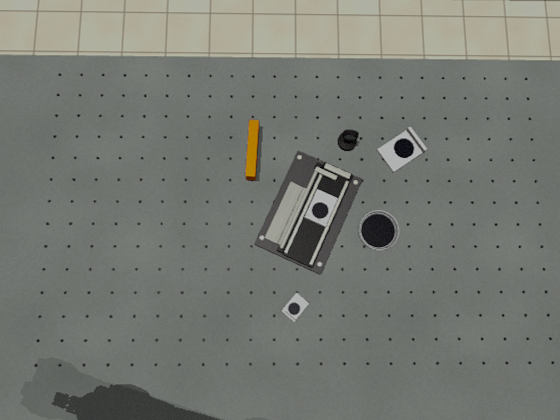

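View pics/side0.png

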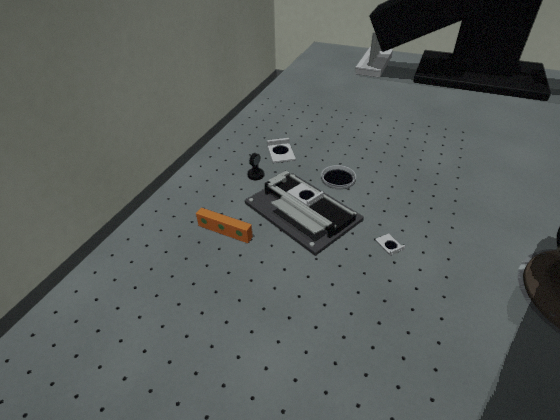

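The top picture shows the stage at about (309,212). Three things look like the carrier: the large one at (402,149), the one on the stage track at (320,207), and the small one at (294,307). The one on the track is middle-sized and sits between the rails, so it is the one meant. I'll confirm this in an enlarged crop while I fit the poses.

```bash
cat > h.py <<'E'
from bench import *
import cv2,numpy as np
def unproj(n,px,z,c=None):
    c=c or calibration(n);px=np.atleast_2d(px).astype(float)
    d=np.c_[(px[:,0]-c["cx"])/c["fx"],(px[:,1]-c["cy"])/c["fy"]]
    R=np.array(c["R"]);t=np.array(c["t"])
    if n=="wrist":
        r=np.hypot(*d.T);r=np.maximum(r,1e-9);v=np.c_[d*(np.sin(r)/r)[:,None],np.cos(r)]
    else: v=np.c_[d,np.ones(len(d))]
    o=-R.T@t;v=v@R
    return (o+v*((z-o[2])/v[:,2])[:,None])[:,:2]
def proj(n,X,c=None):
    c=c or calibration(n);P=np.atleast_2d(X)@np.array(c["R"]).T+np.array(c["t"])
    if n=="wrist":
        r=np.hypot(P[:,0],P[:,1]);th=np.arctan2(r,P[:,2]);u=P[:,:2]*(th/np.maximum(r,1e-9))[:,None]
    else: u=P[:,:2]/P[:,2:]
    return u*[c["fx"],c["fy"]]+[c["cx"],c["cy"]]
def rects(o,n,z):
    for s in silhouettes(o,n):
        cs,_=cv2.findContours(s["pixels"].astype(np.uint8),cv2.RETR_EXTERNAL,cv2.CHAIN_APPROX_NONE)
        k=max(cs,key=cv2.contourArea)[:,0]
        r=cv2.minAreaRect(unproj(n,k,z).astype(np.float32))
        print(n,o,round(s["conf"],2),np.round(s["box"]).tolist(),"c",np.round(r[0],1),"wh",np.round(r[1],1),"ang",round(r[2],1))
E
python3 - <<'E'
from h import *
im=capture("top");cv2.imwrite("pics/crop1.png",cv2.resize(im[100:340,230:450,::-1],None,fx=3.3,fy=2.5*1.0,interpolation=cv2.INTER_CUBIC) if 0 else cv2.resize(im[110:340,235:445,::-1],None,fx=2.6,fy=2.6,interpolation=cv2.INTER_CUBIC))
for o,z in(("stage",12),("carrier",35),("thumb_bar",40),("dish",13),("level",40),("lens_post",0)): rects(o,"top",z)
E
```

```text
top stage 0.92 [256.0, 155.0, 106.0, 118.0] c [577.5 -29.4] wh [160.3 236.3] ang 65.0
top carrier 0.91 [377.0, 128.0, 51.0, 44.0] c [ 712.7 -236.1] wh [61.7 95.6] ang 33.5
top carrier 0.75 [283.0, 292.0, 27.0, 32.0] c [370.4   4.9] wh [36.2 51.3] ang 51.1
top carrier 0.73 [303.0, 190.0, 37.0, 35.0] c [580.6 -52.7] wh [49.5 68.4] ang 65.2
top thumb_bar 0.82 [263.0, 164.0, 76.0, 79.0] c [5.908e+02 4.000e-01] wh [ 69.1 200. ] ang 51.8
top dish 0.76 [361.0, 210.0, 40.0, 42.0] c [ 535.2 -183.3] wh [86.6 89.2] ang 0.0
top level 0.86 [245.0, 119.0, 14.0, 63.0] c [709.7  96.5] wh [ 25.8 136.8] ang 87.8
top lens_post 0.63 [341.0, 134.0, 18.0, 14.0] c [ 746.1 -121.2] wh [43.7 51.9] ang 71.2
```

View pics/crop1.png

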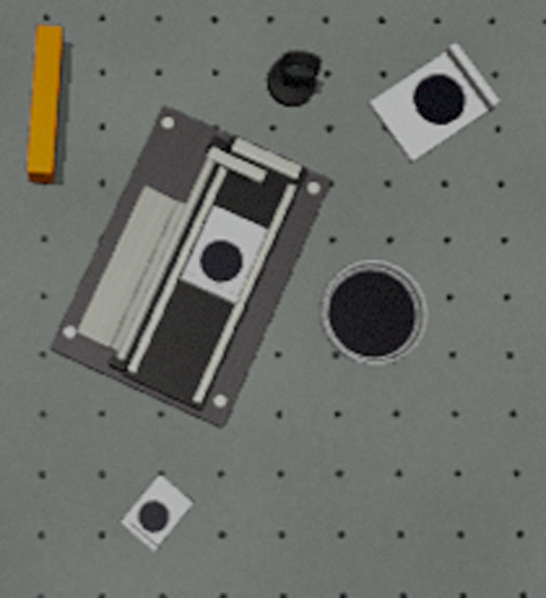

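The crop confirms it. The plate on the track (crop 222,255) measures 49.5 x 68 mm, between the other two in size. The bar lies to its left, and the nose and stop are at the upper right.

```bash
python3 - <<'E'
from h import *
a=np.radians(-25);u=np.array([np.cos(a),np.sin(a)]);v=np.array([-u[1],u[0]])
c0=np.array([580.6,-52.7])
f=lambda p,z:unproj("top",np.array(p)/2.6+[235,110],z)
for nm,p,z in(("bar",[(148,187),(187,203),(78,335),(112,350)],40),("stop near face top",[(232,152),(299,178)],38),("nose arm",[(209,155),(266,176)],46),("carrier corners",[(214,205),(268,228),(182,284),(235,305)],35),("railend",[(132,372),(200,402)],34)):
    d=f(p,z)-c0;print(nm,np.round(f(p,z),0).tolist(),np.round(np.c_[d@u,d@v],1).tolist())
E
```

```text
bar [[636.0, 10.0], [622.0, -23.0], [511.0, 68.0], [499.0, 40.0]] [[23.3, 80.0], [24.8, 44.8], [-113.6, 80.1], [-113.0, 49.7]]
stop near face top [[666.0, -61.0], [644.0, -117.0]] [[81.4, 28.5], [85.0, -31.7]]
nose arm [[662.0, -41.0], [644.0, -88.0]] [[68.5, 44.9], [72.4, -5.5]]
carrier corners [[621.0, -46.0], [602.0, -91.0], [554.0, -18.0], [537.0, -62.0]] [[34.0, 23.6], [35.4, -25.5], [-38.3, 20.3], [-35.7, -26.8]]
railend [[482.0, 24.0], [457.0, -32.0]] [[-121.9, 27.3], [-120.6, -33.3]]
```

```bash
python3 -m handwheel '-0.0428 -0.0289 0 0 0.060;-0.0428 -0.0289 0 0 0.060;-0.0428 -0.0289 0 0 0.060;-0.0428 -0.0289 0 0 0.060;-0.0428 -0.0289 0 0 0.060;-0.0428 -0.0289 0 0 0.060;-0.0428 -0.0289 0 0 0.060;-0.0428 -0.0289 0 0 0.060;-0.0428 -0.0289 0 0 0.060;-0.0428 -0.0289 0 0 0.060;-0.0428 -0.0289 0 0 0.060;-0.0428 -0.0289 0 0 0.060' && python3 -m handwheel '0 0 0 6.5 0.060;0 0 0.02 0 0.060; 0 0 0 0 0.060; 0 0 0 0 0.060' && python3 - <<'E'
from h import *
s=sense();print({k:np.round(s[k],3).tolist() for k in("t","q","tool_pos","ee_rot","contact_force","grip_width")},tips_ahead if not callable(tips_ahead) else tips_ahead())
c=calibration("wrist");print({k:np.round(v,3).tolist() for k,v in c.items()})
im=capture("wrist");cv2.imwrite("pics/w1.png",im[:,:,::-1])
for o,z in(("stage",12),("carrier",35)): rects(o,"wrist",z)
E
```

```text
t: 2.75
tool_pos: [544.5, 4.0, 205.8]
ee_rot: [0.507, 3.1, 0.0]
contact_force: [1.6, 0.3, -0.2]
grip_width: 60.0
t: 3.25
tool_pos: [543.6, 5.6, 186.2]
ee_rot: [0.681, 3.067, 0.0]
contact_force: [0.7, 0.1, 0.8]
grip_width: 60.1
{'t': 3.25, 'q': [0.01, 0.161, -0.041, 1.369, -0.0, 0.447], 'tool_pos': [543.591, 5.624, 186.206], 'ee_rot': [0.681, 3.067, 0.0], 'contact_force': [0.709, 0.132, 0.766], 'grip_width': 60.082} 8.0
{'fx': 325.192, 'fy': 325.192, 'cx': 274.007, 'cy': 209.685, 'R': [[0.423, 0.906, -0.001], [0.862, -0.403, 0.307], [0.278, -0.13, -0.952]], 't': [-235.035, -500.974, 212.001]}
wrist stage 0.96 [184.0, 114.0, 150.0, 202.0] c [583.  -29.5] wh [160.9 246. ] ang 65.2
wrist carrier 0.71 [186.0, 12.0, 43.0, 50.0] c [377.8   7.5] wh [35.7 48.7] ang 50.2
wrist carrier 0.63 [218.0, 206.0, 47.0, 67.0] c [581.  -52.1] wh [52.6 73.4] ang 66.0
wrist carrier 0.54 [146.0, 360.0, 24.0, 23.0] c [ 714.  -254.6] wh [37.1 39.9] ang 32.5
```

View pics/w1.png

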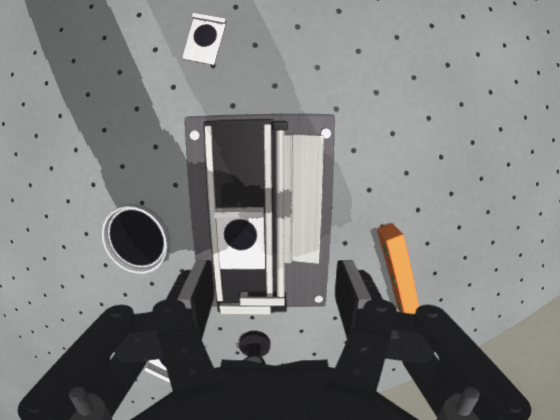

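The wrist view shows the carrier at (240,238) with its lip edge at row ~209, and the bar at columns 292-325, rows 135-262. It agrees with the top view. Next I'll check the stage frame from these points.

```bash
python3 - <<'E'
from h import *
a=np.radians(-25);u=np.array([np.cos(a),np.sin(a)]);v=np.array([-u[1],u[0]]);O=np.array([592.4,-58.2])
c=calibration("wrist")
for nm,p,z in(("bar ends y",[(292,135),(325,135),(292,262),(321,262)],40),("stop near",[(222,305),(270,305)],38),("lip top rear",[(215,208),(264,208)],46),("carrier front",[(218,269),(265,268)],35),("rails outer/inner",[(206,128),(215,200),(272,200),(264,200)],34),("base corners",[(186,115),(334,115)],12)):
    d=unproj("wrist",p,z,c)-O;print(nm,np.round(np.c_[d@u,d@v],1).tolist())
# tip prediction
im=cv2.imread("pics/w1.png")
g=im[100:320,170:345].copy()
G=[(x,y,z) for x,y,z in [(-125,53,37),(-125,83,44),(10,53,37),(10,83,44),(70,-30,38),(70,30,38),(-48,-25,46),(-48,25,46),(22,-25,35),(22,25,35),(-100,26.5,34),(-100,-26.5,34),(0,26.5,34),(0,-26.5,34)]]
P=proj("wrist",[np.r_[O+x*u+y*v,z] for x,y,z in G],c)
k=3.4
g=cv2.resize(g,None,fx=k,fy=2.7,interpolation=cv2.INTER_CUBIC)
for q in P: cv2.drawMarker(g,(int((q[0]-170+.5)*k),int((q[1]-100+.5)*2.7)),(0,0,255),cv2.MARKER_CROSS,12,1)
cv2.imwrite("pics/w1c.png",g)
E
```

```text
bar ends y [[-123.3, 54.8], [-123.8, 87.0], [12.3, 56.9], [12.7, 88.8]]
stop near [[71.6, -24.2], [70.5, 32.7]]
lip top rear [[-51.2, -22.2], [-51.2, 27.4]]
carrier front [[24.3, -25.7], [22.3, 27.3]]
rails outer/inner [[-130.9, -30.2], [-56.2, -24.0], [-56.0, 35.3], [-56.0, 27.1]]
base corners [[-144.6, -56.4], [-143.2, 100.6]]
```

View pics/w1c.png

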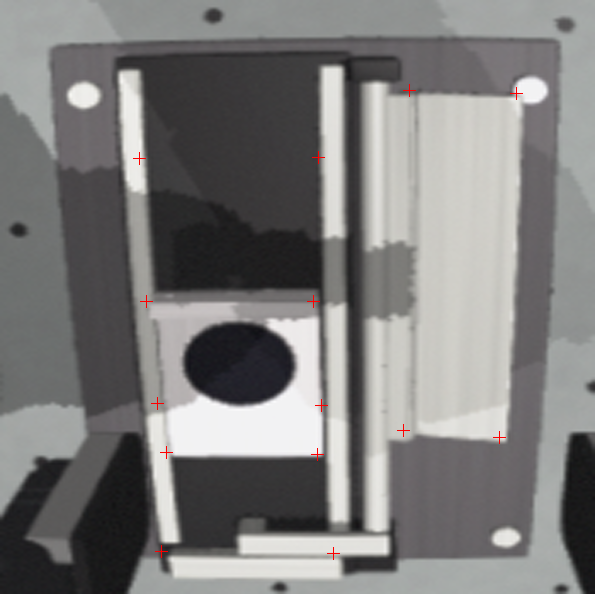

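The projected crosses fit to within about 2 mm. I'll shift the stage estimate about 1 mm in x and y, then go down behind the lip.

```bash
python3 -m handwheel '0.0037 0.0011 0.030 0 0.060;0 0 0.030 0 0.060;0 0 0.030 0 0.060;0 0 0.025 0 0.060;0 0 0 0 0.060;0 0 0 0 0.060' && python3 - <<'E'
from h import *
s=sense();print({k:np.round(s[k],3).tolist() for k in("t","tool_pos","contact_force","grip_width")},tips_ahead if not callable(tips_ahead) else tips_ahead())
im=capture("wrist");c=calibration("wrist");cv2.imwrite("pics/w2.png",im[:,:,::-1])
E
```

```text
t: 4.15
tool_pos: [541.4, 8.2, 72.0]
ee_rot: [0.681, 3.065, 0.001]
contact_force: [-0.2, 1.1, -0.3]
grip_width: 60.0
{'t': 4.15, 'tool_pos': [541.437, 8.151, 72.015], 'contact_force': [-0.25, 1.085, -0.304], 'grip_width': 59.994} 8.0
```

View pics/w2.png

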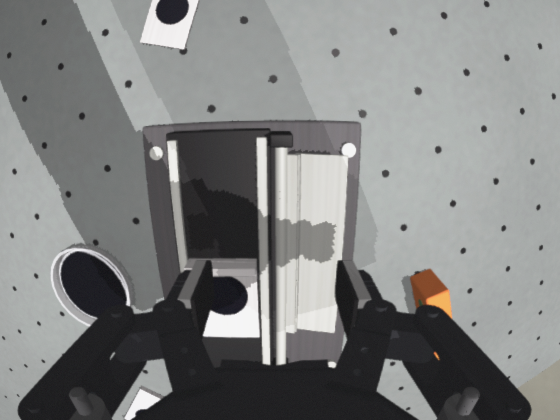

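```bash
python3 - <<'E'
from h import *
from scipy.spatial.transform import Rotation as Ro
s=sense();c=calibration("wrist");R=Ro.from_rotvec(s["ee_rot"]).as_matrix();p=np.array(s["tool_pos"])
im=cv2.imread("pics/w2.png");k=3.2
pts=[]
for tz,col in((8,(0,0,255)),(-2,(0,255,0))):
  for sx in(-11,11):
    for y in(-44.5,-30,30,44.5):
      q=proj("wrist",p+R@np.array([sx,y,tz]),c)[0];pts.append((q,col))
a=np.radians(-25);u=np.array([np.cos(a),np.sin(a)]);v=np.array([-u[1],u[0]]);O=np.array([593.9,-57.4])
for x,y,z in [(-125,53,37),(-125,83,44),(10,53,37),(10,83,44),(-49,-25,46),(-49,25,46),(-100,26.5,34),(-100,-26.5,34)]:
    pts.append((proj("wrist",np.r_[O+x*u+y*v,z],c)[0],(255,0,255)))
d=p[:2]-O;print("TCP stage",d@u,d@v)
g=cv2.resize(im[130:350,140:375],None,fx=k,fy=2.7,interpolation=cv2.INTER_CUBIC)
for q,col in pts: cv2.drawMarker(g,(int((q[0]-140+.5)*k),int((q[1]-130+.5)*2.7)),col,cv2.MARKER_CROSS,10,1)
cv2.imwrite("pics/w2c.png",g)
E
```

```text
TCP stage -75.02506772472739 37.369111742280175
```

View pics/w2c.png

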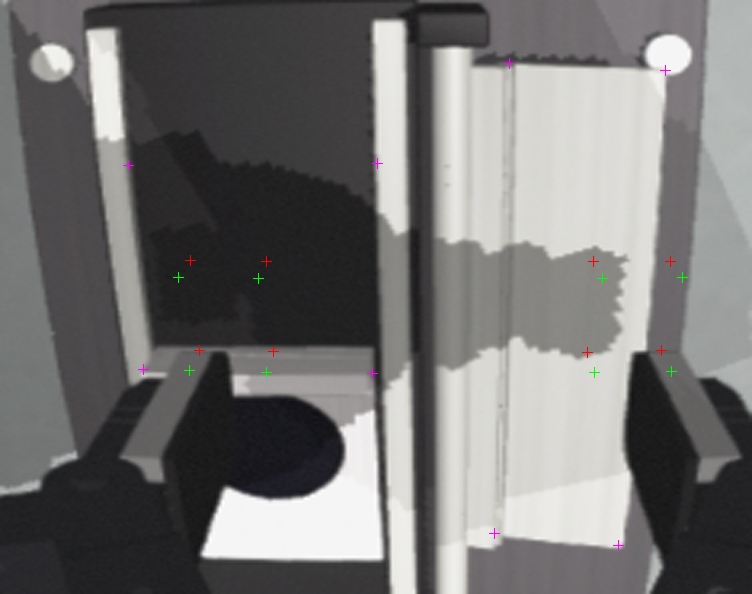

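```bash
python3 - <<'E'
from h import *
from scipy.spatial.transform import Rotation as Ro
from scipy.optimize import least_squares
s=sense();c=calibration("wrist");R=Ro.from_rotvec(s["ee_rot"]).as_matrix();p=np.array(s["tool_pos"])
obs=np.array([(230/3.2+140,352/2.7+130),(632/3.2+140,352/2.7+130)])
f=lambda w:(proj("wrist",[p+R@np.array([w[0],w[1]+e*30,w[2]]) for e in(-1,1)],c)-obs).ravel()
r=least_squares(f,[11,0,8]);print(r.x,r.fun,np.round(s["tool_pos"],1),s["grip_width"])
print(obs, "cam in tool",np.round(R.T@(-np.array(c["R"]).T@c["t"]-p),1))
for w in(60,66,75,85):
  f=lambda q:(proj("wrist",[p+R@np.array([11,q[0]+e*q[2]/2,q[1]]) for e in(-1,1)],c)-obs).ravel()
r=least_squares(f,[0,8,60]);print("sx=11:",r.x,r.fun)
E
```

```text
[  8.62940243   0.35875654 -31.73066501] [ 0.00015192 -0.00743412  0.00015022  0.00743623] [541.7   8.2  72.3] 60.07735116181404
[[211.875      260.37037037]
 [337.5        260.37037037]] cam in tool [ 7.830e+01  1.000e-01 -1.691e+02]
sx=11: [  0.35110728 -36.40459004  57.95851558] [ 0.00015198 -0.00743412  0.00015029  0.00743623]
```

The visible fingertips don't match the stated tip position: the wrist view suggests they sit about 35-40 mm further back. I'll check this in the independent side camera.

```bash
python3 - <<'E'
from h import *
from scipy.spatial.transform import Rotation as Ro
s=sense();R=Ro.from_rotvec(s["ee_rot"]).as_matrix();p=np.array(s["tool_pos"])
im=capture("side");c=calibration("side");cv2.imwrite("pics/s2.png",im[:,:,::-1])
k=5;x0,y0=235,110
g=cv2.resize(im[y0:y0+115,x0:x0+150,::-1],None,fx=k,fy=k,interpolation=cv2.INTER_CUBIC)
for tz,col in((8,(0,0,255)),(-33,(0,255,0))):
  for sx in(-11,11):
    for y in(-44.5,-30,30,44.5):
      q=proj("side",p+R@np.array([sx,y,tz]),c)[0]
      cv2.drawMarker(g,(int((q[0]-x0+.5)*k),int((q[1]-y0+.5)*k)),col,cv2.MARKER_CROSS,10,1)
cv2.imwrite("pics/s2c.png",g)
E
```

```text
(no output)
```

View pics/s2c.png

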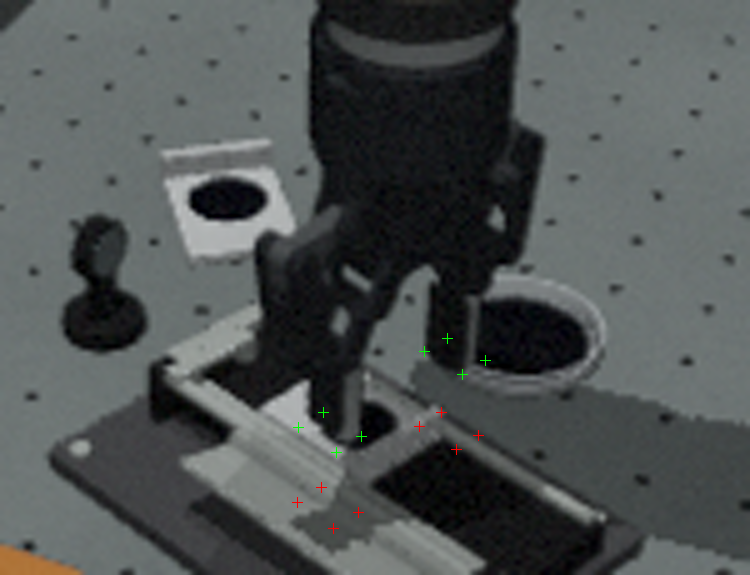

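The side view agrees with the wrist view. The real tips are about 33 mm behind the stated TCP (near tip at about crop (345,445), next to the green marks), so at z≈105 rather than 64. I'll go by what the cameras show, go down in stages and watch the force.

```bash
python3 -m handwheel '0 0 0.015 0 0.060;0 0 0.015 0 0.060;0 0 0.010 0 0.060;0 0 0 0 0.060;0 0 0 0 0.060' && python3 -m handwheel '0 0 0.006 0 0.060; 0 0 0 0 0.060' && python3 -m handwheel '0 0 0.004 0 0.060; 0 0 0 0 0.060'; python3 - <<'E'
from h import *
from scipy.spatial.transform import Rotation as Ro
s=sense();R=Ro.from_rotvec(s["ee_rot"]).as_matrix();p=np.array(s["tool_pos"])
im=capture("side");c=calibration("side")
k=6;x0,y0=255,140
g=cv2.resize(im[y0:y0+95,x0:x0+110,::-1],None,fx=k,fy=k,interpolation=cv2.INTER_CUBIC)
for tz,col in((-33,(0,255,0)),):
  for sx in(-11,11):
    for y in(-44.5,-30,30,44.5):
      q=proj("side",p+R@np.array([sx,y,tz]),c)[0]
      cv2.drawMarker(g,(int((q[0]-x0+.5)*k),int((q[1]-y0+.5)*k)),col,cv2.MARKER_CROSS,10,1)
cv2.imwrite("pics/s3c.png",g)
E
```

```text
t: 4.88
tool_pos: [540.8, 8.1, 30.8]
ee_rot: [0.681, 3.067, -0.0]
contact_force: [0.3, 0.5, 0.0]
grip_width: 59.8
t: 5.12
tool_pos: [540.5, 8.1, 24.4]
ee_rot: [-0.681, -3.066, 0.0]
contact_force: [-0.2, 1.0, -0.3]
grip_width: 60.1
t: 5.38
tool_pos: [540.5, 8.1, 20.4]
ee_rot: [-0.681, -3.066, 0.0]
contact_force: [-0.8, -1.4, 0.0]
grip_width: 60.1
```

View pics/s3c.png

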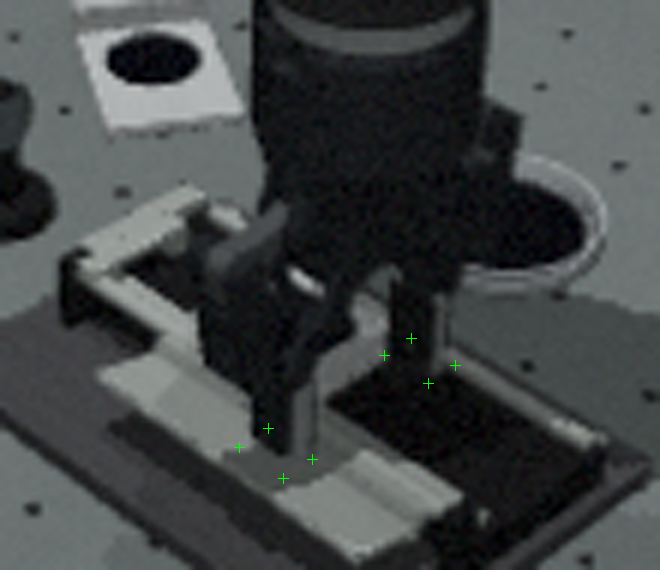

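No contact yet, and the tip is about 10 mm above the bar. It is behind the lip and over the bar, as wanted. I'll feel for contact in small steps.

```bash
python3 -m handwheel '0 0 0.006 0 0.060; 0 0 0 0 0.060' | grep -E "pos|force"; for i in 1; do :; done; python3 -m handwheel '0 0 0.003 0 0.060; 0 0 0 0 0.060'| grep -E "pos|force"; python3 -m handwheel '0 0 0.003 0 0.060; 0 0 0 0 0.060'| grep -E "pos|force"; python3 -m handwheel '0 0 0.002 0 0.060; 0 0 0 0 0.060'| grep -E "pos|force"
```

```text
tool_pos: [540.3, 8.1, 14.1]
contact_force: [0.0, -0.3, -0.9]
tool_pos: [540.5, 8.1, 11.4]
contact_force: [0.3, 1.1, 0.2]
tool_pos: [540.8, 8.2, 8.8]
contact_force: [-1.1, -0.1, 2.4]
tool_pos: [540.8, 8.2, 6.8]
contact_force: [-1.5, 1.4, 4.1]
```

The bar is contacted at TCP z≈9.5. It bottoms about 9.9 mm lower, so I'll press to z≈1.5 (≈0.2 rad).

```bash
python3 -m handwheel '0 0 0.003 0 0.060; 0 0 0 0 0.060' | grep -E "pos|force"; python3 -m handwheel '0 0 0.002 0 0.060; 0 0 0 0 0.060;0 0 0 0 0.060'| grep -E "pos|force"; python3 - <<'E'
from h import *
from scipy.spatial.transform import Rotation as Ro
s=sense();p=np.array(s["tool_pos"])
im=capture("wrist");cv2.imwrite("pics/w4.png",im[:,:,::-1]);im=capture("side");c=calibration("side")
x0,y0=250,150
a=cv2.resize(im[y0:y0+95,x0:x0+110,::-1],None,fx=5,fy=5,interpolation=cv2.INTER_CUBIC)
cv2.imwrite("pics/s4c.png",a)
E
```

```text
tool_pos: [540.7, 7.9, 3.6]
contact_force: [-1.1, 0.4, 4.3]
tool_pos: [540.8, 7.9, 2.9]
contact_force: [-4.7, -1.1, 13.0]
```

View pics/s4c.png

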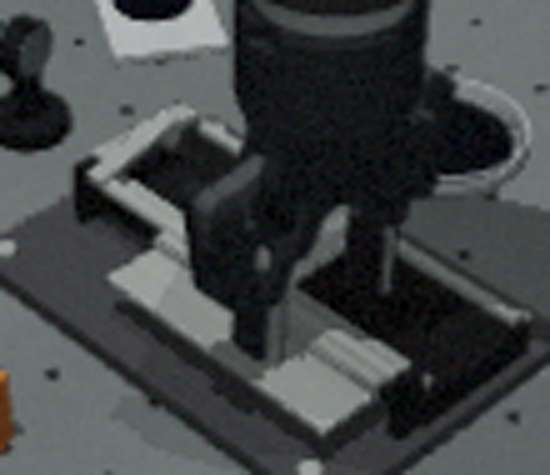

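The bar is fully down: 13 N, and it looks level in the view. I'll ease off 1.5 mm and start pushing (tool -x = stage +x).

```bash
python3 -m handwheel '0 0 -0.0015 0 0.060; 0 0 0 0 0.060;-0.004 0 0 0 0.060;-0.004 0 0 0 0.060;-0.004 0 0 0 0.060;0 0 0 0 0.060'| grep -E "pos|force";  python3 -m handwheel '-0.004 0 0 0 0.060;-0.004 0 0 0 0.060;-0.004 0 0 0 0.060;-0.004 0 0 0 0.060;-0.004 0 0 0 0.060;-0.004 0 0 0 0.060'| grep -E "pos|force"; python3 - <<'E'
from h import *
im=capture("wrist");cv2.imwrite("pics/w5.png",im[:,:,::-1])
rects("carrier","wrist",35);rects("carrier","top",35)
E
```

```text
tool_pos: [551.2, 3.5, 3.2]
contact_force: [-3.7, 2.0, 7.0]
tool_pos: [572.2, -6.3, 3.1]
contact_force: [-4.7, 2.7, 9.5]
wrist carrier 0.92 [148.0, 289.0, 104.0, 80.0] c [594. -45.] wh [27.  53.3] ang 65.3
wrist carrier 0.45 [112.0, 412.0, 14.0, 8.0] c [ 642.6 -173.3] wh [14.8  6.5] ang 82.7
top carrier 0.91 [377.0, 128.0, 51.0, 44.0] c [ 712.7 -236.1] wh [61.7 95.6] ang 33.5
top carrier 0.75 [283.0, 292.0, 27.0, 32.0] c [370.4   4.9] wh [36.2 51.3] ang 51.1
top carrier 0.73 [303.0, 190.0, 37.0, 35.0] c [580.6 -52.7] wh [49.5 68.4] ang 65.2
```

View pics/w5.png

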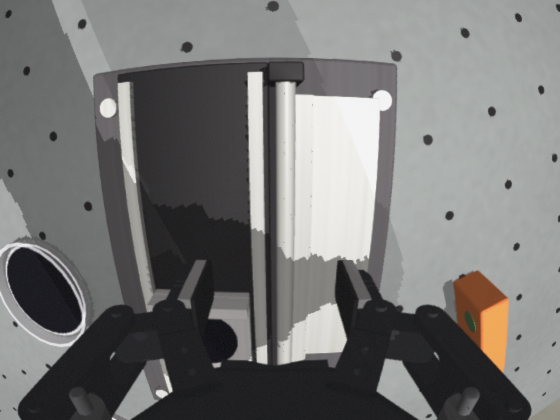

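```bash
python3 - <<'E'
from h import *
a=np.radians(-25);u=np.array([np.cos(a),np.sin(a)]);v=np.array([-u[1],u[0]]);O=np.array([593.9,-57.4])
c=calibration("wrist");s=sense();d=np.array(s["tool_pos"])[:2]-O;print("TCP",d@u,d@v,s["tool_pos"])
for p in((235,293),(160,291)):
    d=unproj("wrist",p,46,c)[0]-O;print(d@u,d@v)
im=capture("top")
rects("carrier","top",35)
E
```

```text
TCP -40.69655620692081 37.18134947001513 [572.72991149  -6.5031456    3.18150311]
-38.18652389883847 19.33263853674066
-37.619650723089094 -17.073767714709483
top carrier 0.88 [376.0, 124.0, 50.0, 48.0] c [ 712.9 -236.7] wh [65.  99.7] ang 36.4
```

The carrier is moving with the finger: the lip is at stage x≈-38. I'll go on in stages until the push force rises at the stop.

```bash
python3 -m handwheel '-0.004 0 0 0 0.060;-0.004 0 0 0 0.060;-0.004 0 0 0 0.060;-0.004 0 0 0 0.060;-0.004 0 0 0 0.060;-0.004 0 0 0 0.060;-0.004 0 0 0 0.060;0 0 0 0 0.060'| grep -E "pos|force"; for k in 1; do python3 -m handwheel '-0.003 0 0 0 0.060;0 0 0 0 0.060'| grep -E "pos|force"; python3 -m handwheel '-0.003 0 0 0 0.060;0 0 0 0 0.060'| grep -E "pos|force"; done; python3 - <<'E'
from h import *
a=np.radians(-25);u=np.array([np.cos(a),np.sin(a)]);v=np.array([-u[1],u[0]]);O=np.array([593.9,-57.4])
s=sense();d=np.array(s["tool_pos"])[:2]-O;print("TCP",d@u,d@v,"Fu",np.array(s["contact_force"])[:2]@u)
E
```

```text
tool_pos: [598.1, -18.3, 3.2]
contact_force: [-4.5, 1.9, 7.9]
tool_pos: [599.5, -19.0, 3.2]
contact_force: [-8.6, 4.2, 11.1]
tool_pos: [599.5, -19.0, 3.1]
contact_force: [-17.3, 8.4, 18.2]
TCP -11.16166061661555 37.112854402017724 Fu -19.253043396151007
```

The push has stopped with TCP stage x = -11.2, so the finger face is at ≈0, which is exactly home, with 19 N against the stop. I'll ease back while the bar is still down, then lift straight up.

```bash
python3 -m handwheel '0.004 0 0 0 0.060;0.003 0 0 0 0.060;0 0 0 0 0.060'| grep -E "pos|force"; python3 -m handwheel '0 0 -0.004 0 0.060;0 0 -0.004 0 0.060;0 0 -0.004 0 0.060;0 0 -0.004 0 0.060;0 0 -0.004 0 0.060; 0 0 -0.010 0 0.060;0 0 -0.030 0 0.060;0 0 -0.030 0 0.060;0 0 -0.030 0 0.060;0 0 0 0 0.060' | grep -E "pos|force"; python3 - <<'E'
from h import *
a=np.radians(-25);u=np.array([np.cos(a),np.sin(a)]);v=np.array([-u[1],u[0]]);O=np.array([593.9,-57.4])
print(sense()["t"]);im=capture("wrist");cv2.imwrite("pics/w6.png",im[:,:,::-1])
for s in silhouettes("carrier","wrist"): print(s["conf"],np.round(s["box"]))
c=calibration("wrist");print(np.round(proj("wrist",[np.r_[O+x*u+y*v,z] for x,y,z in[(0,-25,46),(0,25,46),(70,-30,38),(70,30,38)]],c)))
E
```

```text
tool_pos: [599.0, -18.7, 3.6]
contact_force: [3.1, -1.3, 5.2]
tool_pos: [599.5, -18.6, 126.5]
contact_force: [-0.1, 0.5, 0.2]
12.025
0.81 [198. 211.  62.  76.]
0.61 [139. 361.  27.  30.]
[[199. 223.]
 [259. 224.]
 [202. 291.]
 [267. 292.]]
```

Force is back to zero and the arm is up. The lip row from the network's box needs a better look, so I'll move away and measure with a clear view.

```bash
python3 -m handwheel '0.030 0 -0.030 0 0.060;0.050 0 -0.030 0 0.060;0.050 0 0 0 0.060;0.050 0 0 0 0.060;0.040 0 0 0 0.060;0 0 0 0 0.060;0 0 0 0 0.060' | grep -E "pos|force"; python3 - <<'E'
from h import *
a=np.radians(-25);u=np.array([np.cos(a),np.sin(a)]);v=np.array([-u[1],u[0]]);O=np.array([593.9,-57.4])
ims={n:capture(n) for n in("top","side","wrist")}
for n in("top","side","wrist"): rects("carrier",n,35)
for o,z in(("dish",13),("level",40),("lens_post",0)): rects(o,"top",z)
out=[]
for n,(x0,y0,w,h,k) in {"top":(255,150,110,125,4.4),"side":(240,165,130,100,3)}.items():
    g=cv2.resize(ims[n][y0:y0+h,x0:x0+w,::-1],None,fx=k,fy=k,interpolation=cv2.INTER_CUBIC)
    P=proj(n,[np.r_[O+x*u+y*v,z] for x,y,z in[(0,-25,46),(0,25,46),(70,-30,38),(70,30,38)]])
    for q in P: cv2.drawMarker(g,(int((q[0]-x0+.5)*k),int((q[1]-y0+.5)*k)),(0,0,255),cv2.MARKER_CROSS,8,1)
    out.append(g)
H=550;a_=np.zeros((H,800,3),np.uint8);a_[:out[0].shape[0],:484]=out[0][:H];b=out[1][:,:316];a_[:b.shape[0],484:484+b.shape[1]]=b
p=proj("wrist",np.r_[O+20*u+20*v,40])[0].astype(int);print(p)
ww=ims["wrist"][max(0,p[1]-50):p[1]+50,max(0,p[0]-65):p[0]+65,::-1];ww=cv2.resize(ww,None,fx=2.4,fy=2.4,interpolation=cv2.INTER_CUBIC)[:H-305,:316]
a_[305:305+ww.shape[0],484:484+ww.shape[1]]=ww
cv2.imwrite("pics/fin.png",a_)
E
```

```text
tool_pos: [398.7, 74.5, 182.6]
contact_force: [-0.2, -0.6, -0.1]
top carrier 0.8 [309.0, 169.0, 40.0, 37.0] c [623.6 -74.4] wh [52.7 72.5] ang 65.0
top carrier 0.59 [376.0, 125.0, 55.0, 49.0] c [ 712.5 -235.2] wh [66.5 99.7] ang 34.1
side carrier 0.89 [378.0, 233.0, 28.0, 20.0] c [366.2  35.4] wh [36.8 46.2] ang 46.9
side carrier 0.88 [279.0, 175.0, 30.0, 20.0] c [620.8 -69.6] wh [51.5 62.4] ang 68.9
side carrier 0.73 [265.0, 136.0, 28.0, 29.0] c [ 707.  -206.7] wh [ 62.7 118. ] ang 30.9
wrist carrier 0.59 [252.0, 356.0, 14.0, 7.0] c [601.5 -43.2] wh [14.6  7.7] ang 65.9
wrist carrier 0.29 [379.0, 358.0, 17.0, 42.0] c [735.6  97.9] wh [ 24.  101.8] ang 86.0
top dish 0.96 [359.0, 210.0, 41.0, 44.0] c [ 535.7 -182.7] wh [83.2 88.1] ang 43.7
top dish 0.24 [262.0, 165.0, 75.0, 73.0] c [598.6   1.5] wh [ 72.2 209.6] ang 50.5
top level 0.92 [245.0, 120.0, 15.0, 61.0] c [708.7  96.5] wh [ 25.1 134.5] ang 88.2
top lens_post 0.58 [339.0, 133.0, 20.0, 13.0] c [ 746.  -121.1] wh [44.1 52.2] ang 74.9
[261 373]
```

View pics/fin.png

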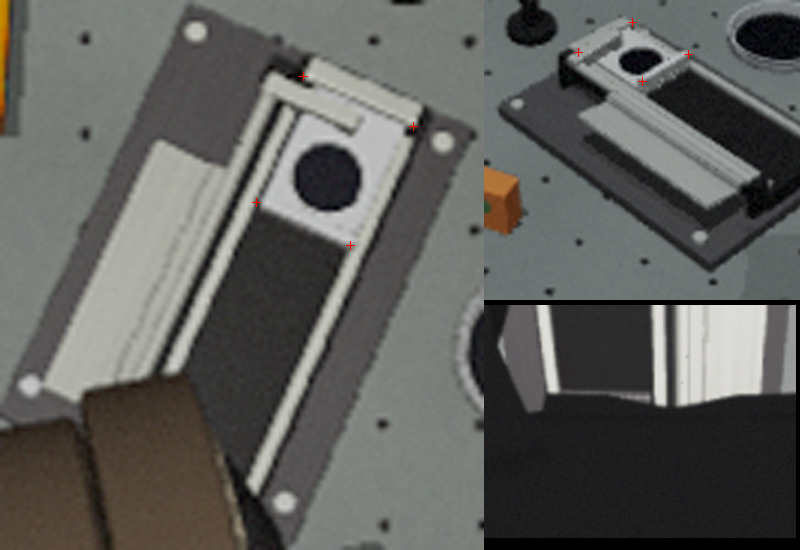

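The final picture shows the carrier up against the stop with no dark gap at its front edge (about (395,115)). The nose arm lies over the plate and the bar is raised again. By the top camera the carrier moved 48 mm along the track, about the 48-49 mm needed, and the bystanders have not moved.

```bash
python3 -c "
from bench import *
s=sense();print(s['t'],s['contact_force']);print(finish_job())"
```

```text
13.45 [ 0.48265786 -0.40964645 -0.58749811]
the job is handed in; nothing more can be done
None
```

The carrier is loaded and clamped, and I handed the job in at t = 13.45 s with the arm clear. With the fingers 60 mm apart, one fingertip held the thumb bar down. The other pushed the middle-sized carrier's lip about 48 mm along the track to the end stop. I then eased back slightly and lifted straight up, so the clip nose closed on the carrier.

**Final checks**
- **Home:** the push stopped with the finger face at stage x ≈ 0 and about 19 N against the stop. The top picture shows no gap at the stop.
- **Clip:** the nose arm lies over the plate and the bar is back up. I did not measure the clip angle directly.
- **Bystanders:** the dish and level are within about 1 mm of where they started, and the lens post within 0.2 mm.
- **Forces:** the highest readings were about 19 N push and 18 N vertical; at the end the tool force was near zero.

**What disagreed**
- **Fingertip position:** `tips_ahead` says the tips stand 8 mm ahead of the TCP. Both the wrist and side cameras, and the height at which I touched the bar, put them about 33–35 mm behind it. I worked from the cameras and the felt contact.
- **Bar bottoming:** the bar reached its end of travel 1–3 mm higher than I expected, with a brief 13 N, so I backed off 1.5 mm before pushing.
- **Lip position in one view:** just after the lift, the wrist network's box put the carrier's rear edge 12 pixels from my prediction. I did not resolve that. The later clear top and side views showed the carrier home.

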